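# Take the date stamp from its covered box and tip it up for checking

### The job

Slide the milky see-through cover of the blue stamp box all the way across from the stamp side, so that it lies over the ink-pad side. Then draw the wooden date stamp up out of its holder, tip it well over (about 60 degrees from upright, or more) so that its printing face can be checked from the side, and finish still holding it like that in the gripper, motionless, at least a hand's breadth above the box. Leave the other things on the table alone.

Things in the scene. Friction and masses are not known exactly. Their poses are not given: they have to be found in the camera images.
- stamp_box: Blue box fixed to the table, 142 (x) x 278 (y) mm, walls 82 mm high, aluminium rails to 93 mm with lips 9 mm wide on its long sides. Origin: centre of its underside, on the table; z up. Two compartments 130 x 130 mm inside: stamp side at y = -68 mm, ink-pad side (pad top 18 mm high) at y = +68 mm in its frame; floor 4 mm. A tall bag-roll stand stands behind to the right: keep the wrist clear.
- stamp_cover (a joint): Milky translucent flat cover, 132 x 138 x 4 mm, sliding along the box's +y on top of the walls (its plate from 83.5 to 87.5 mm above the table). Value in m: 0 = wholly over the stamp side, 0.136 = its stop, wholly over the ink-pad side. It starts between 0 and 0.03. It needs 2 N to move, 20 N more per m/s of speed, and stays where it is left.
- cover_grip (a point): Centre of the white upright grip bar on the cover, 103.5 mm above the table, axes as the box's. The bar is 50 mm long (box x), 14 mm thick (box y: pinch it along y, or push its side), and rises 26 mm above the plate, to 113.5 mm above the table. Fingers that press on the plate drag the cover along as they open.
- stamp_holder: Black moulded foot, 46 x 66 x 13 mm, fixed to the floor of the stamp side (up to 12 mm off its centre, turned by up to 0.4 rad to the box), with a pocket 30 (x) x 50 (y) mm, 10 mm deep, in which the stamp's base stands upright. Origin: centre of its underside, 4 mm above the table.
- stamp: Wooden date stamp, about 0.05 kg: base 26 (x) x 46 (y) x 12 mm, round turned handle at most 24 mm thick rising to 70 mm. Origin: centre of the printing face (its underside), z along the handle. It starts upright in the holder, origin 7 mm and handle top 77 mm above the table, under the cover. Grasp the handle from above, about 50 mm above the origin.
- fish_tin: Bystander: pale green-and-white tin, diameter 76, height 58 mm, origin centre of its underside. Leave alone.
- yoghurt_pot: Bystander: white, blue and red pot, diameter 72, height 71 mm, origin centre of its underside. Leave alone.
- coffee_cup: Bystander: brown and white cup with an orange and black lid, diameter 88, height 80 mm, origin centre of its underside. Leave alone.

How it is judged:
By the outcome, as a careful person would: the job done as asked, in the order asked, and still so for the second after the job is handed in, while the arm keeps its last pose, push and grip.
It also fails if it takes over 58 s, if anything falls off the work surface, if the arm or the gripper's body presses on something with over 40 N, if the wrist force passes 120 N, or if a joint passes its speed limit or range.

### The arm

A 6-joint arm with a two-finger parallel gripper is mounted at the origin on a cart in front of the work surface, level with it; the furniture and walls round the work are solid. World frame = base frame: x ahead of the robot, y to its left, z up, the work surface at z = 0. Lengths are in m, angles in degrees, forces in N, time in s.
With the tool pointing down it reaches from about 0.4 to 0.825 m from the base axis. Payload 7 kg.
Tool frame: the origin (TCP) lies on the centre line of the jaws, within the pads' length; the fingertips stand 19 mm ahead of it and the grasp point (between the pads) is the TCP; z points along the fingers, y is the line along which they close (so a half turn about z gives the same grasp; the last joint's range is limited). The gripper opens to 88 mm and grips with 3 to 60 N. Pads are 19 mm wide; open, the fingers measure 130 mm over their backs; the gripper's body (78 mm by 193 mm) begins 47 mm behind the grasp point.
Start: joints at [-55.056, 20.546, 0.682, 0, -70.136, -16.507], TCP at [0.213, -0.64, 0.246] pointing down, gripper open.
Joint ranges: [-176.03, 176.03], [-82.01, 121.73], [-58.28, 71.71], [-173.87, 95.51], [-174.79, -0.11], [-173.66, 173.66]. Speed limits (degrees/s): [136.94, 136.94, 172.46, 180, 180, 180].

### API

Orientations are given as [roll, pitch, yaw] about the fixed x, y, z axes, in that order (R = Rz(yaw) Ry(pitch) Rx(roll)).
In Python, from plant import * gives the robot as it stands. The module is installed in compiled form; this text tells all that it offers.
- The arm moves only by the tool play_rows, never from a script. Its argument "deltas" is a list of rows, each a list of 6 numbers: the shift along the world's x, y, z scaled (see below), then the turn, a rotation vector about the world's x, y, z scaled (see below). A call has 1 to 10 rows; each row shifts and turns the commanded pose from where the row before left it; what a row does not reach is not made up. The controller multiplies each number of a shift by 800 mm and each number of a turn by 180 degrees. A row lasts 1/10 s, in which the tool goes at most 50 mm and 8.59 degrees, less where a joint would pass 70% of its speed; a pose out of reach is approached as far as the arm can. A call with a number of a shift or a turn outside -1 to 1 is refused whole. A call with a gripper value outside its range is refused whole. "gripper" is the gripper command: -1 is shut, 1 is fully open, values between are in proportion, set as the call begins (left out, the last holds). The fingers move at their own pace and stop on an object; the grip force is fixed at half the most. Time passes only in rows, so rows that do not move let the fingers close. It gives the time, the measured TCP pose, the force, the opening and the grip force at its end, in the units of the state.
- get_obs(): the state, without advancing time (a new reading comes with each control period).
- snapshot(name): name is "side" or "top" or "wrist"; returns (picture, depth): 480x640x3 uint8, blue, green, red; 480x640 float32, m along the optical axis (not along the pixel's ray), 0 where there is no reading.
- camera_model(name): a dict with "fx", "fy", "cx", "cy" (pixels), "world_to_cam" (4x4, takes a point from world to camera coordinates). Camera axes: x right, y down, z forward; pixel columns grow to the right and rows downward; lengths in m; the calibration is good to about 2 mm. A picture is of the moment at which its call begins: read the wrist's pose just before it. camera_model takes no time and is no camera call; for the wrist camera it gives the pose at the moment of the call.
- close_job(): hands the job in; it is judged then, once.
The state is a dict: "clock": time; "joint_pos": joint angles; "qvel": joint speeds; "tau": joint torques, N m; "tool_pos": TCP position; "orientation": TCP orientation; "force": force on the tool from outside, world axes, zero at the start; "moment": the same for the moment, N m; "opening": finger opening in m; "gripper_force": force on a finger pad.
Only numpy, scipy, OpenCV 4.12 (cv2) and the standard library are available. Lean on these libraries where they do the work, as an engineer would, in place of code of your own. Each camera call takes 0.05 s, during which the arm holds its last target. There are 200 camera calls.

## Working session

There is one attempt and no reset: what is moved stays moved. The work goes in short steps, Python scripts to look and compute and a tool call to move; the robot and the scene stay as the last step left them, time stands still between calls to the robot, and variables do not carry over. Pictures are saved under pics/ and viewed, at most 10 in all, crops included, and the job is handed in when it is done.

Besides the shell and the picture viewer there is one more tool, called after "Request:" as name(argument=value, ...), one argument or row to a line, values as JSON. play_rows: Moves the arm, as the interface text tells. Its arguments: {"type":"object","properties":{"deltas":{"type":"array","items":{"type":"array","items":{"type":"number","minimum":-1,"maximum":1}}},"gripper":{"type":"number"}},"required":["deltas"]}

```bash
mkdir -p pics; cat > h.py <<'E'
from plant import *
import numpy as np, cv2
def snap(n,f=None):
    m=camera_model(n); p,d=snapshot(n)
    if f: cv2.imwrite('pics/'+f,p)
    np.savez('last_%s.npz'%n,p=p,d=d,T=m['world_to_cam'],K=[m['fx'],m['fy'],m['cx'],m['cy']])
    return p,d
def ray(n,u,v,z=None):
    L=np.load('last_%s.npz'%n); fx,fy,cx,cy=L['K']; C=np.linalg.inv(L['T'])
    r=np.array([(u-cx)/fx,(v-cy)/fy,1])
    if z is None: s=float(L['d'][int(v),int(u)])
    else: s=(z-C[2,3])/(C[:3,:3]@r)[2]
    return C[:3,:3]@(r*s)+C[:3,3]
E
python3 - <<'E'
from h import *
o=get_obs(); print(o)
a,_=snap('top','top0.png'); b,_=snap('side','side0.png')
E
```

```text
{'clock': 0.0, 'joint_pos': array([-5.50563669e+01,  2.05901484e+01,  6.35582609e-01, -1.95795789e-02,
       -7.01364198e+01, -1.65068472e+01]), 'qvel': array([ 0.07095839, -0.02949773,  0.07577676, -0.00733681,  0.08031008,
        0.09535233]), 'tau': array([-4.81436982e-04, -5.82714915e+01,  2.93051952e+01,  6.99681357e+00,
        6.84410290e-03, -1.57301256e-04]), 'tool_pos': array([ 0.2133098 , -0.63993898,  0.24465263]), 'orientation': array([ 1.79907534e+02, -8.20643415e-03, -1.61569875e+02]), 'force': array([-0.30846956,  0.48892791, -0.02543139]), 'moment': array([ 0.0226748 , -0.00172008, -0.02221052]), 'gripper_force': 0.0, 'opening': 0.08747559032890458}
```

View pics/top0.png

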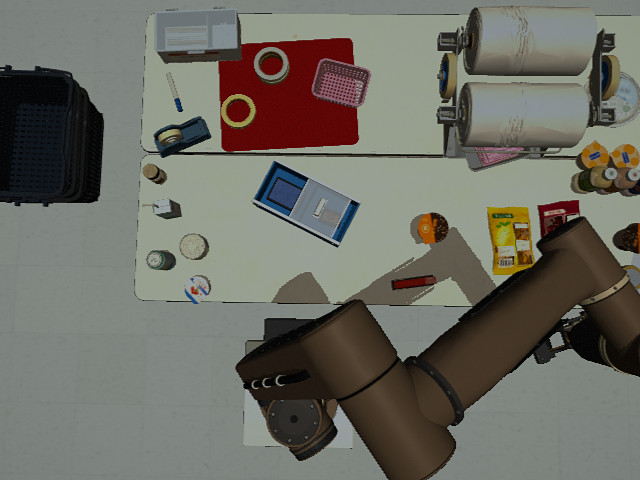

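View pics/side0.png

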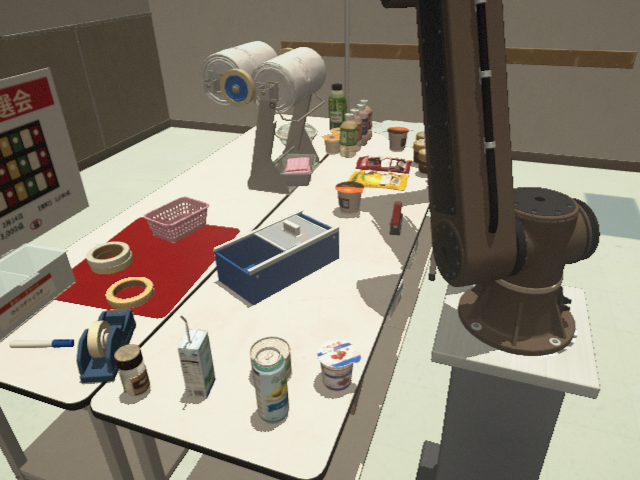

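The box is near top pixel (307,203), with the cover on its right half (stamp side, away from +y) and the grip near (321,207). I'll enlarge that area.

```bash
python3 - <<'E'
from h import *
p=np.load('last_top.npz')['p']; c=p[145:260,235:385]
cv2.imwrite('pics/c1.png',cv2.resize(c,None,fx=5,fy=5,interpolation=cv2.INTER_CUBIC))
m=camera_model('top'); print(m)
for u,v in [(307,203),(321,207),(277,161),(360,205)]: print(ray('top',u,v), ray('top',u,v,.09))
E
```

```text
{'fx': 524.1639602365581, 'fy': 524.1639602365581, 'cx': 310.76742732350755, 'cy': 232.55174379667912, 'world_to_cam': array([[ 0.01699728, -0.99971559, -0.01672829, -0.03804116],
       [-0.99513523, -0.01529087, -0.0973245 ,  0.47219919],
       [ 0.09704103,  0.01830116, -0.99511211,  1.52676326],
       [ 0.        ,  0.        ,  0.        ,  1.        ]])}
[ 0.55057867 -0.01946033  0.08906991] [ 0.55043483 -0.0194851   0.09      ]
[ 0.53591968 -0.05943889  0.11453942] [ 0.5395332  -0.05945052  0.09      ]
[0.67027273 0.06850915 0.0926502 ] [0.67089907 0.06873827 0.09      ]
[ 0.56078492 -0.17687787 -0.00141109] [ 0.54686953 -0.1699827   0.09      ]
```

View pics/c1.png

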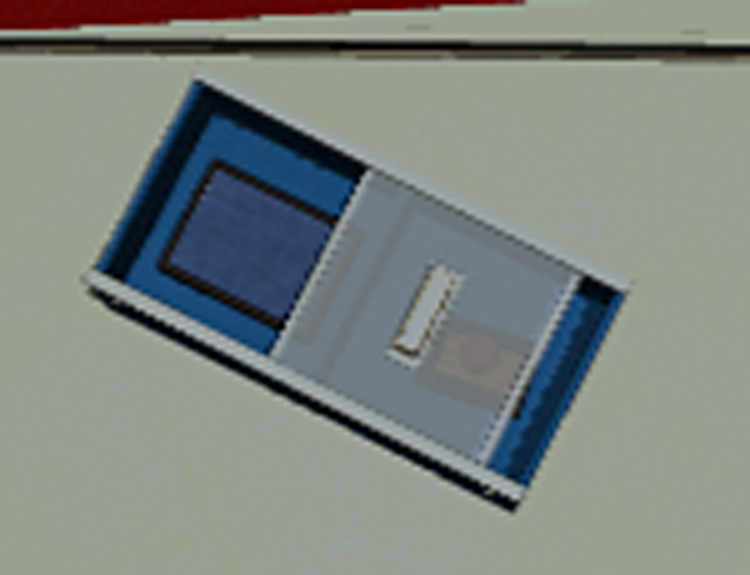

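```bash
cat >> h.py <<'E'
def crop(u,v,z): return ray('top',235+u/5-.4,145+v/5-.4,z)
E
python3 - <<'E'
from h import *
q=[crop(u,v,.093) for u,v in [(197,75),(630,288),(522,500),(88,280)]]
for a in q: print(a)
print([np.linalg.norm(q[i]-q[(i+1)%4]) for i in range(4)])
c=sum(q)/4; d=(q[0]+q[3]-q[1]-q[2]); th=np.arctan2(d[1],d[0]); print('c',c,'yaw of +y',np.degrees(th))
Y=np.array([np.cos(th),np.sin(th)]);X=np.array([Y[1],-Y[0]])
def bx(p): return (p[:2]-c[:2])@X,(p[:2]-c[:2])@Y
g=[crop(u,v,.1135) for u,v in [(435,262),(465,274),(416,366),(388,354)]]
gc=sum(g)/4;print('grip',gc,bx(gc))
for u,v in [(372,170),(580,275),(485,465),(275,355)]: print('cov',bx(crop(u,v,.0875)))
print('box check, cover width along y')
h=crop(480,352,.077); print('handle',h,bx(h))
for u,v in [(443,330),(535,355),(515,410),(420,392)]: 
  k=crop(u,v,.019);print('base',k,bx(k))
E
```

```text
[0.6741599  0.07717504 0.093     ]
[ 0.55444835 -0.17139044  0.093     ]
[ 0.4330769  -0.11167105  0.093     ]
[0.55461957 0.13641379 0.093     ]
[np.float64(0.2758906551714244), np.float64(0.1352680124758445), np.float64(0.276258410615547), np.float64(0.13341334043267597)]
c [ 0.55407618 -0.01736816  0.093     ] yaw of +y 64.09124644494189
grip [ 0.53493776 -0.05612201  0.1135    ] (np.float64(-0.00028176711493022375), np.float64(-0.04322106394612529))
cov (np.float64(0.06342587968469524), np.float64(0.023556142645784175))
cov (np.float64(0.06251458628009092), np.float64(-0.10968107434069826))
cov (np.float64(-0.05886058400555472), np.float64(-0.11015342205708846))
cov (np.float64(-0.056557148081547236), np.float64(0.024536096934449796))
box check, cover width along y
handle [ 0.51875336 -0.08724927  0.077     ] (np.float64(-0.0012387636671215277), np.float64(-0.07829135602222945))
base [ 0.53927477 -0.06618877  0.019     ] (np.float64(0.008017896046745137), np.float64(-0.050381012245049754))
base [ 0.52509634 -0.12103095  0.019     ] (np.float64(0.019227232795858012), np.float64(-0.1059061760891765))
base [ 0.49205973 -0.10955715  0.019     ] (np.float64(-0.015502255196995303), np.float64(-0.11002058818297938))
base [ 0.50195096 -0.05308751  0.019     ] (np.float64(-0.03127898443580067), np.float64(-0.05490478646261878))
```

Request:
play_rows(
  deltas=[
    [0.0287,0.052,0,0,0,-0.0176],
    [0.0287,0.052,0,0,0,-0.0176],
    [0.0287,0.052,0,0,0,-0.0176],
    [0.0287,0.052,0,0,0,-0.0176],
    [0.0287,0.052,0,0,0,-0.0176],
    [0.0287,0.052,0,0,0,-0.0176],
    [0.0287,0.052,0,0,0,-0.0176],
    [0.0287,0.052,0,0,0,-0.0176],
    [0.0287,0.052,0,0,0,-0.0176],
    [0.0287,0.052,0,0,0,-0.0176],
  ],
  gripper=0.4,
)

```text
clock: 1.1
tool_pos: [0.4434, -0.2224, 0.2456]
orientation: [180.0, 0.0, 166.6]
force: [0.6, -0.9, 0.1]
opening: 0.0615
gripper_force: 0.0
```

Request:
play_rows(
  deltas=[
    [0.0287,0.052,0,0,0,-0.0176],
    [0.0287,0.052,0,0,0,-0.0176],
    [0.0287,0.052,0,0,0,-0.0176],
    [0.0287,0.052,0,0,0,-0.0176],
    [0,0,0,0,0,0],
    [0,0,0,0,0,0],
  ],
)

```text
clock: 1.7
tool_pos: [0.5349, -0.0569, 0.2449]
orientation: [-180.0, -0.1, 154.2]
force: [-0.3, -0.1, 0.3]
opening: 0.0612
gripper_force: 0.0
```

```bash
python3 - <<'E'
from h import *
o=get_obs(); print(o['joint_pos'],o['tool_pos'],o['orientation'],o['opening'])
snap('wrist','w1.png')
E
```

```text
[ 1.48117964e+01  7.70641689e+00 -1.66240406e+01 -1.00711566e-02
 -6.57492774e+01 -1.30577336e+02] [ 0.53490187 -0.05688791  0.24489246] [-1.79955104e+02 -6.65303676e-02  1.54230291e+02] 0.0611974352183752
```

View pics/w1.png

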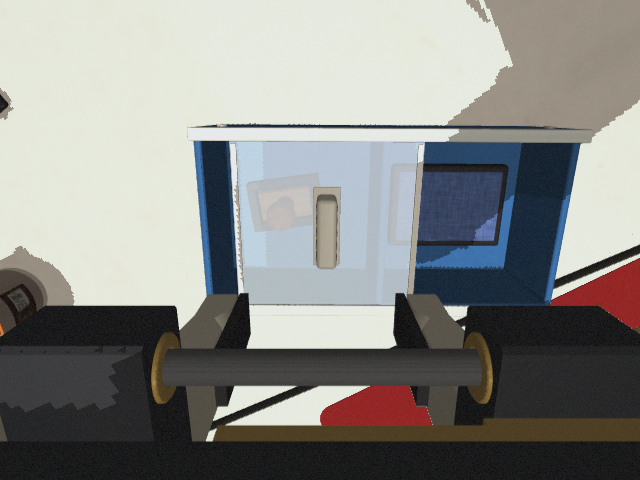

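The wrist view shows the box squared to the jaws, with the bar top at about (326,230), centred between the fingers, and the handle top at about (281,212) under the cover.

```bash
python3 - <<'E'
from h import *
for u,v,z in [(326,193,.1135),(326.5,267,.1135),(327,230,.1135),(327,230,None),(281,212,.077),(189,134,.093),(592,136,.093)]: print(ray('wrist',u,v,z))
E
```

```text
[ 0.5081627  -0.03992403  0.1135    ]
[ 0.55549917 -0.06215641  0.1135    ]
[ 0.53139479 -0.05027166  0.1135    ]
[ 0.53158813 -0.05035419  0.11274896]
[ 0.51273123 -0.07973922  0.077     ]
[ 0.43435514 -0.10815129  0.093     ]
[0.55505432 0.13932536 0.093     ]
```

Request:
play_rows(
  deltas=[
    [-0.001,0.0025,-0.041,0,0,0],
    [0,0,-0.041,0,0,0],
    [0,0,-0.041,0,0,0],
    [0,0,-0.04,0,0,0],
    [0,0,0,0,0,0],
    [0,0,0,0,0,0],
  ],
)

```text
clock: 2.35
tool_pos: [0.5339, -0.057, 0.1157]
orientation: [-179.9, -0.0, 154.0]
force: [-0.0, 0.6, 1.0]
opening: 0.0616
gripper_force: 0.0
```

Request:
play_rows(
  deltas=[
    [0,0,0,0,0,0],
    [0,0,0,0,0,0],
    [0,0,0,0,0,0],
    [0,0,0,0,0,0],
  ],
  gripper=-0.4,
)

```text
clock: 2.75
tool_pos: [0.5344, -0.0558, 0.116]
orientation: [179.9, 0.1, 154.1]
force: [0.2, -0.1, -0.6]
opening: 0.0349
gripper_force: 0.0
```

Request:
play_rows(
  deltas=[
    [0.004,0.0084,0,0,0,0],
    [0.0082,0.0169,0,0,0,0],
    [0.0082,0.0169,0,0,0,0],
    [0.0082,0.0169,0,0,0,0],
    [0.0082,0.0169,0,0,0,0],
    [0.0082,0.0169,0,0,0,0],
    [0.0082,0.0169,0,0,0,0],
    [0.004,0.0084,0,0,0,0],
    [0,0,0,0,0,0],
    [0,0,0,0,0,0],
  ],
)

```text
clock: 3.75
tool_pos: [0.5798, 0.0391, 0.1149]
orientation: [180.0, -0.0, 154.1]
force: [-0.2, -0.3, -0.7]
opening: 0.0263
gripper_force: 0.0
```

Request:
play_rows(
  deltas=[
    [0.0012,0.0022,0,0,0,0],
    [0.0012,0.0022,0,0,0,0],
    [0.0012,0.0022,0,0,0,0],
    [0,0,0,0,0,0],
  ],
)

```text
clock: 4.15
tool_pos: [0.5824, 0.0438, 0.115]
orientation: [-180.0, -0.0, 154.1]
force: [-2.3, -1.6, 0.0]
opening: 0.0263
gripper_force: 1.0
```

Request:
play_rows(
  deltas=[
    [0.0012,0.0022,0,0,0,0],
    [0.0012,0.0022,0,0,0,0],
    [0,0,0,0,0,0],
  ],
)

```text
clock: 4.45
tool_pos: [0.5847, 0.0476, 0.115]
orientation: [-180.0, -0.0, 154.1]
force: [-2.0, -0.2, -0.1]
opening: 0.0262
gripper_force: 0.9
```

Request:
play_rows(
  deltas=[
    [0.0008,0.0017,0,0,0,0],
    [0,0,0,0,0,0],
  ],
)

```text
clock: 4.65
tool_pos: [0.5854, 0.049, 0.1151]
orientation: [180.0, -0.0, 154.1]
force: [-2.1, -0.9, -0.3]
opening: 0.0262
gripper_force: 0.8
```

Request:
play_rows(
  deltas=[
    [0.0008,0.0017,0,0,0,0],
    [0,0,0,0,0,0],
  ],
)

```text
clock: 4.85
tool_pos: [0.5861, 0.0503, 0.1151]
orientation: [180.0, 0.0, 154.1]
force: [-0.7, -1.7, -0.6]
opening: 0.0263
gripper_force: 0.8
```

Request:
play_rows(
  deltas=[
    [0.0008,0.0017,0,0,0,0],
    [0,0,0,0,0,0],
  ],
)

```text
clock: 5.05
tool_pos: [0.5867, 0.0516, 0.1152]
orientation: [180.0, 0.0, 154.1]
force: [-1.9, -0.7, -1.2]
opening: 0.0265
gripper_force: 0.8
```

Request:
play_rows(
  deltas=[
    [0.0008,0.0017,0,0,0,0],
    [0,0,0,0,0,0],
  ],
)

```text
clock: 5.25
tool_pos: [0.5868, 0.0519, 0.1151]
orientation: [-179.9, -0.0, 154.1]
force: [-1.7, -6.7, -0.5]
opening: 0.0263
gripper_force: 3.2
```

Request:
play_rows(
  deltas=[
    [0.0008,0.0017,0,0,0,0],
    [0,0,0,0,0,0],
  ],
)

```text
clock: 5.45
tool_pos: [0.5869, 0.052, 0.1151]
orientation: [-179.8, -0.1, 154.1]
force: [-2.1, -11.4, 1.0]
opening: 0.0266
gripper_force: 5.6
```

Request:
play_rows(
  deltas=[
    [-0.0044,-0.009,0,0,0,0],
    [0,0,0.03,0,0,0],
    [0,0,0.05,0,0,0],
    [0,0,0.05,0,0,0],
    [0,0,0.03,0,0,0],
    [-0.03,-0.05,0,0,0,0],
    [-0.03,-0.05,0,0,0,0],
    [-0.03,-0.055,0,0,0,0],
    [0,0,0,0,0,0],
    [0,0,0,0,0,0],
  ],
  gripper=0.1,
)

```text
clock: 6.45
tool_pos: [0.5126, -0.0776, 0.2442]
orientation: [179.9, 0.1, 154.0]
force: [0.6, 0.6, -0.2]
opening: 0.0481
gripper_force: 0.0
```

```bash
python3 - <<'E'
from h import *
o=get_obs(); print(o['joint_pos'],o['tool_pos'],o['orientation'],o['opening'])
snap('wrist','w2.png')
E
```

```text
[ 1.31017421e+01  5.68480947e+00 -1.90796786e+01 -8.53406754e-03
 -6.50511278e+01 -1.29109257e+02] [ 0.51262887 -0.07756748  0.24417907] [1.79877677e+02 1.38183357e-01 1.53988751e+02] 0.04812147889704388
```

View pics/w2.png

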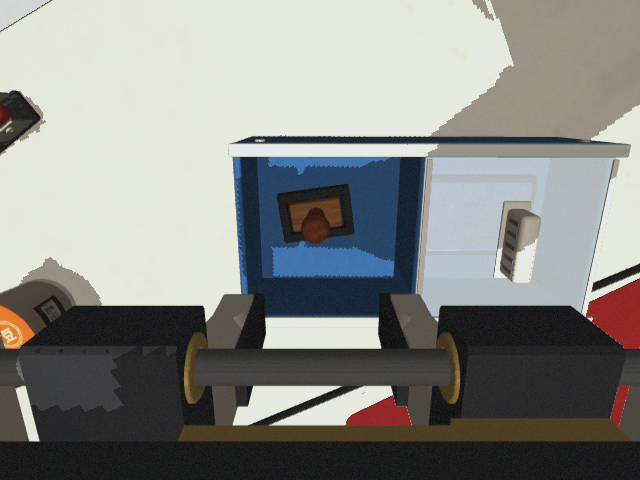

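The cover is now wholly over the ink-pad side. The stamp is exposed: handle top about (314,228), base corners about (284,200), (345,188), (351,230), (290,238).

```bash
python3 - <<'E'
from h import *
for u,v,z in [(314,228,.07),(314,228,None),(314,240,None),(314,216,None),(316,213,.017),(520,240,.1135),(515,245,None)]: print(u,v,ray('wrist',u,v,z))
L=np.load('last_wrist.npz'); d=L['d']; 
pts=np.array([ray('wrist',u,v) for u in range(295,335) for v in range(200,250)])
k=(pts[:,2]>.035)&(pts[:,2]<.085); q=pts[k]; print(k.sum(),q.max(0),q.min(0),np.median(q,0))
k=(pts[:,2]>.068)&(pts[:,2]<.085);q=pts[k]; print(k.sum(),q.max(0),q.min(0),q.mean(0))
k=(pts[:,2]>.055)&(pts[:,2]<.068);q=pts[k]; print(k.sum(),q.max(0),q.min(0),q.mean(0))
E
```

```text
314 228 [ 0.51494068 -0.08398308  0.07      ]
314 228 [ 0.51359364 -0.08322151  0.07555229]
314 240 [ 0.52293041 -0.08787278  0.07322781]
314 216 [ 0.50742279 -0.08036624  0.06447505]
316 213 [ 0.51589949 -0.08334616  0.017     ]
520 240 [0.57381193 0.04491243 0.1135    ]
515 245 [0.57810696 0.04211953 0.10889271]
688 [ 0.52774331 -0.07276952  0.07756752] [ 0.50587289 -0.09570795  0.03561311] [ 0.51496785 -0.08307489  0.07258028]
546 [ 0.52774331 -0.07392202  0.07756752] [ 0.50699342 -0.09480018  0.06812343] [ 0.51645124 -0.08392195  0.07298443]
141 [ 0.52588464 -0.07276952  0.06798629] [ 0.50587289 -0.09570795  0.05775239] [ 0.51090734 -0.08078378  0.06342408]
```

Request:
play_rows(
  deltas=[
    [0.0055,-0.008,0,0,0,0],
    [0,0,0,0,0,0],
    [0,0,-0.04,0,0,0],
    [0,0,-0.04,0,0,0],
    [0,0,-0.04,0,0,0],
    [0,0,-0.03,0,0,0],
    [0,0,0,0,0,0],
    [0,0,0,0,0,0],
  ],
  gripper=0.02,
)

```text
clock: 7.3
tool_pos: [0.5174, -0.083, 0.1233]
orientation: [-179.9, -0.0, 154.1]
force: [0.2, 0.3, 0.4]
opening: 0.0449
gripper_force: 0.0
```

```bash
python3 - <<'E'
from h import *
snap('wrist','w3.png'); print(get_obs()['tool_pos'])
E
```

```text
[ 0.51787422 -0.08294606  0.12413737]
```

View pics/w3.png

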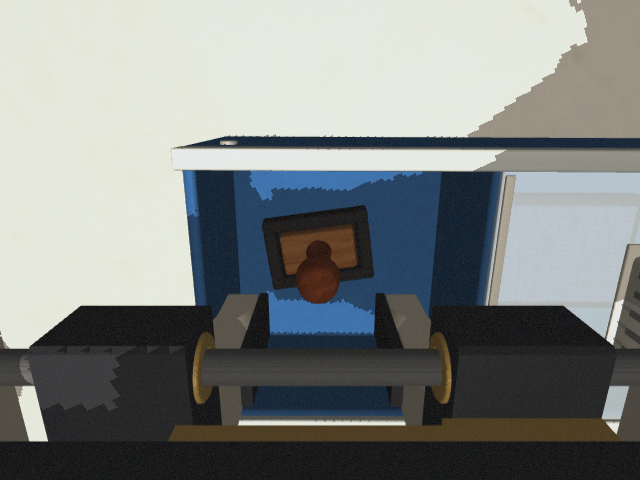

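Handle top at about (318,278), well centred between the fingers (midpoint u≈322); the cover stays over the pad side.

```bash
python3 - <<'E'
from h import *
print(ray('wrist',318,279,.074),ray('wrist',318,279))
pts=np.array([ray('wrist',u,v) for u in range(290,350) for v in range(235,315)])
k=(pts[:,2]>.04)&(pts[:,2]<.085)&(np.hypot(pts[:,0]-.517,pts[:,1]+.084)<.025);q=pts[k]; print(k.sum(),(q.max(0)+q.min(0))/2,q.max(0)-q.min(0))
E
```

```text
[ 0.51338581 -0.08211182  0.074     ] [ 0.51345819 -0.0821491   0.07380316]
1704 [ 0.51649931 -0.0841138   0.0588009 ] [0.02208893 0.02244453 0.03717654]
```

Request:
play_rows(
  deltas=[
    [0,0,-0.03,0,0,0],
    [0,0,-0.03,0,0,0],
    [0,0,-0.023,0,0,0],
    [0,0,0,0,0,0],
    [0,0,0,0,0,0],
  ],
)

```text
clock: 7.85
tool_pos: [0.5179, -0.0831, 0.0581]
orientation: [180.0, 0.1, 154.1]
force: [0.5, 0.2, -0.3]
opening: 0.0448
gripper_force: 0.0
```

Request:
play_rows(
  deltas=[
    [0,0,0,0,0,0],
    [0,0,0,0,0,0],
    [0,0,0,0,0,0],
    [0,0,0,0,0,0],
    [0,0,0,0,0,0],
    [0,0,0,0,0,0],
  ],
  gripper=-1,
)

```text
clock: 8.45
tool_pos: [0.5172, -0.0834, 0.0573]
orientation: [180.0, 0.0, 154.1]
force: [-1.2, -1.6, 6.4]
opening: 0.0212
gripper_force: 30.0
```

Request:
play_rows(
  deltas=[
    [0,0,0.006,0,0,0],
    [0,0,0.012,0,0,0],
    [0,0,0.012,0,0,0],
    [0,0,0.02,0,0,0],
    [0,0,0.03,0,0,0],
    [0,0,0.04,0,0,0],
    [0,0,0.04,0,0,0],
    [0,0,0.04,0,0,0],
    [0,0,0.04,0,0,0],
    [0,0,0.04,0,0,0],
  ],
)

```text
clock: 9.45
tool_pos: [0.5164, -0.0833, 0.2831]
orientation: [180.0, 0.0, 154.1]
force: [1.0, -0.3, -1.1]
opening: 0.0216
gripper_force: 30.0
```

Request:
play_rows(
  deltas=[
    [0.0094,0.0104,0.0333,0,0,0],
    [0.0094,0.0104,0.0333,0,0,0],
    [0.0094,0.0104,0.0333,0,0,0],
    [0.0094,0.0104,0.0333,0,0,0],
    [0.0094,0.0104,0.0333,0,0,0],
    [0.0094,0.0104,0.0333,0,0,0],
    [0.0094,0.0104,0.0333,0,0,0],
    [0.0094,0.0104,0.0333,0,0,0],
    [0.0094,0.0104,0.0333,0,0,0],
    [0.0094,0.0104,0.0333,0,0,0],
  ],
)

```text
clock: 10.45
tool_pos: [0.5914, 0.0001, 0.5493]
orientation: [180.0, 0.0, 154.1]
force: [-0.4, 0.0, -0.7]
opening: 0.0214
gripper_force: 30.0
```

Request:
play_rows(
  deltas=[
    [0,0,0,0.005,-0.015,0],
    [0,0,0,0.0088,-0.0271,0],
    [0,0,0,0.0088,-0.0271,0],
    [0,0,0,0.0088,-0.0271,0],
    [0,0,0,0.0088,-0.0271,0],
    [0,0,0,0.0088,-0.0271,0],
    [0,0,0,0.0088,-0.0271,0],
    [0,0,0,0.0088,-0.0271,0],
    [0,0,0,0,0,0],
  ],
)

```text
clock: 11.35
tool_pos: [0.5891, -0.001, 0.5477]
orientation: [150.7, 26.9, 146.9]
force: [-0.9, -0.6, -0.5]
opening: 0.0216
gripper_force: 30.0
```

```bash
python3 - <<'E'
from h import *
o=get_obs(); print(o['joint_pos'],o['tool_pos'],o['orientation'],o['opening'])
E
```

```text
[  19.4724136   -12.69097042   -8.01350527    1.06619542  -55.76842956
 -135.68637597] [ 0.58911897 -0.00096074  0.54773001] [150.71159844  26.87038035 146.9307887 ] 0.021607669942283192
```

Request:
play_rows(
  deltas=[
    [0,0,0,0.0088,-0.0271,0],
    [0,0,0,0.0088,-0.0271,0],
    [0,0,0,0.0088,-0.0271,0],
    [0,0,0,0.0088,-0.0271,0],
    [0,0,0,0.0088,-0.0271,0],
    [0,0,0,0.0088,-0.0271,0],
    [0,0,0,0.005,-0.0135,0],
    [0,0,0,0,0,0],
    [0,0,0,0,0,0],
    [0,0,0,0,0,0],
  ],
)

```text
clock: 12.35
tool_pos: [0.593, -0.0005, 0.5499]
orientation: [114.8, 43.2, 125.7]
force: [0.7, -0.2, 0.7]
opening: 0.0216
gripper_force: 30.0
```

```bash
python3 - <<'E'
from h import *
from scipy.spatial.transform import Rotation as R
o=get_obs(); print(o['joint_pos'],o['qvel'],o['tool_pos'],o['orientation'],o['opening'])
z=R.from_euler('xyz',o['orientation'],degrees=True).apply([0,0,1]); print(z,np.degrees(np.arccos(-z[2])))
p,_=snap('side'); q,_=snap('wrist')
cv2.imwrite('pics/f.png',np.hstack([cv2.resize(p,(400,300)),cv2.resize(q,(400,300))]))
E
```

```text
[  18.19804778  -23.05300706  -40.61008474   14.88551434   -0.22044342
 -148.93390584] [ 0.10665267 -0.07297351 -0.22584679  0.13642597  0.33414969 -0.32536305] [ 5.93031928e-01 -5.39878762e-04  5.49907596e-01] [114.75490178  43.20955745 125.65988489] 0.02160177346227143
[ 0.90496598  0.2964631  -0.30519863] 72.22988563983917
```

View pics/f.png

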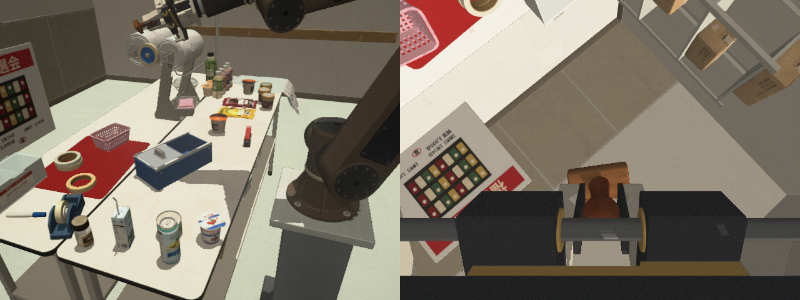

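The stamp is firmly held at a 72° tilt, and the cover is at the pad end. Joint 5 is close to its range limit, so I'll ease off a little.

Request:
play_rows(
  deltas=[
    [0,0,0.005,-0.0012,0.004,0],
    [0,0,0.01,-0.0018,0.006,0],
    [0,0,0.01,-0.0018,0.006,0],
    [0,0,0.01,-0.0018,0.006,0],
    [0,0,0.01,0,0,0],
    [0,0,0.005,0,0,0],
    [0,0,0,0,0,0],
    [0,0,0,0,0,0],
    [0,0,0,0,0,0],
    [0,0,0,0,0,0],
  ],
)

```text
clock: 13.45
tool_pos: [0.5921, -0.0009, 0.5868]
orientation: [120.2, 41.7, 129.3]
force: [0.1, -0.1, 0.4]
opening: 0.0212
gripper_force: 30.0
```

```bash
python3 - <<'E'
from h import *
from scipy.spatial.transform import Rotation as R
o=get_obs(); print(o['joint_pos'],o['qvel'],o['tool_pos'],o['opening'],o['gripper_force'])
z=R.from_euler('xyz',o['orientation'],degrees=True).apply([0,0,1]); print(z,np.degrees(np.arccos(-z[2])))
p,_=snap('wrist'); pts=[]
# stamp points in tool frame from depth
Rt=R.from_euler('xyz',o['orientation'],degrees=True)
P=np.array([Rt.inv().apply(ray('wrist',u,v)-o['tool_pos']) for u in range(250,400,2) for v in range(240,330,2)])
k=(np.abs(P[:,:2])<.04).all(1)&(P[:,2]>0)&(P[:,2]<.08);Q=P[k]
for a in np.arange(0,.07,.008):
  s=Q[(Q[:,2]>=a)&(Q[:,2]<a+.008)]
  if len(s): print(round(a,3),len(s),s.min(0).round(3),s.max(0).round(3))
cv2.imwrite('pics/f2.png',cv2.resize(p[200:400,200:440],None,fx=3,fy=3)); 
E
```

```text
[  19.59544953  -23.30718972  -28.86534301    4.63804373  -16.59149344
 -139.14194124] [-0.04929998  0.01251595  0.16193169 -0.00909647 -0.14159509  0.00575158] [ 0.59207862 -0.00094747  0.58680722] 0.021201288332985485 29.99992511817254
[ 0.88038943  0.28890486 -0.37609631] 67.90791247562231
0.0 227 [ 0.001 -0.026  0.   ] [0.013 0.027 0.008]
0.008 196 [-0.001 -0.026  0.008] [0.013 0.027 0.016]
0.016 92 [-0.003 -0.023  0.016] [0.012 0.022 0.024]
0.024 68 [ 0.    -0.008  0.024] [0.007 0.006 0.032]
0.032 666 [-0.013 -0.025  0.032] [0.015 0.021 0.04 ]
0.04 154 [-0.    -0.025  0.04 ] [0.016 0.021 0.048]
0.048 12 [ 0.011 -0.015  0.048] [0.015 0.012 0.049]
```

View pics/f2.png

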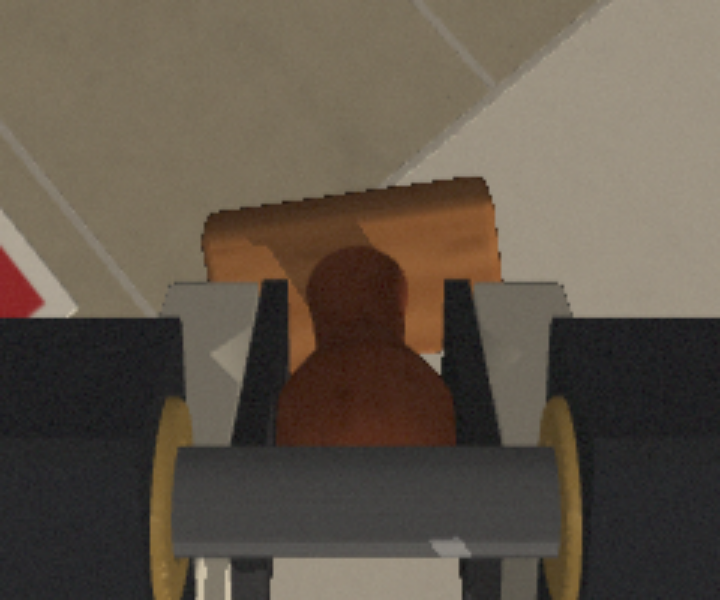

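The crop shows the handle firmly between the pads, with the base square to the tool axis, so the stamp's tilt is about 68°. Joint 5 now has margin. I'll let the arm settle and hand in.

Request:
play_rows(
  deltas=[
    [0,0,0,0,0,0],
    [0,0,0,0,0,0],
    [0,0,0,0,0,0],
    [0,0,0,0,0,0],
    [0,0,0,0,0,0],
  ],
)

```text
clock: 14.0
tool_pos: [0.5921, -0.0009, 0.5874]
orientation: [120.2, 41.7, 129.3]
force: [-0.1, -0.2, -0.0]
opening: 0.0214
gripper_force: 30.0
```

```bash
python3 -c "
from plant import *
print(close_job())"
```

```text
the job is handed in; nothing more can be done
None
```

The cover was pushed to its stop over the ink-pad side, and the job was handed in at 14 s with the stamp held still, tipped about 68° and about 0.45 m above the box; no verdict came back.

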